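# Open the sunk air valve with the T-key

### The job

Open the bench air valve: take the red T-key out of its wooden stand, lower it down the shaft of the blue valve post and gently feel for the square stem at the bottom, never forcing it, until the key drops fully onto the stem. Then turn it counterclockwise (seen from above) up to the stop, without wrenching against it, so that the yellow pointer goes from the red mark to the green one. Leave the key standing fully down on the stem, let go of it, and do not disturb the dough pots or the tin cutter nearby.

Things in the scene. Friction and masses are not known exactly. Their poses are not given: they have to be found in the camera images.
- key: Loose steel T-key, 168 mm tall, 0.2 kg, upright in its stand. Origin: centre of its lower end; z up the shaft, x along the red flat-sided cross bar (90 long x 14 wide x 16 high, centre 160 mm up; grip it from above, across y). Below it a 12 mm shaft with a 27 mm brass guide collar 54 mm up, then a 28 mm round end: square socket 15.6 mm across flats, sides along x, y, 15 deep.
- post: Fixed air-valve post: grey round flange of 84 mm with a red (shut) and a green (open) dot, blue tube 44 mm across (60 mm at the mouth) and 135 mm high, brass outlet at its back (+x). Origin: centre of its underside, on the shaft's axis, z up. A key that merely rests on the square stem has its lower end 45 mm above this origin; fully down on it, 30 mm.
- shaft_mouth (a point): Centre of the shaft's mouth, on top of the post, 135 mm above its origin; axes as the post. The round shaft tapers from 46 mm at the mouth to 34 mm at 30 mm depth and 30 mm from 65 mm depth on. At its bottom, 90 mm below the mouth, is the flat top of the brass square stem, 14 mm across flats, no chamfer.
- spindle (a joint): Spindle with yellow pointer: 0 shut, 0.785 rad open at the stop, growing counterclockwise from above; friction 0.2 N m, stays where left. The square stem sits on it through a tight slip clutch (0.6 N m) and may stand at any angle to it, which is not measured: find it by feel. The socket slips on within about 0.1 rad of the flats, any of four ways round, and then turns the spindle.
- key_stand: Fixed wooden stand, 66 x 66 mm foot, 75 mm high, with a round upright well of 31 mm at its centre; well floor 20 mm above the origin, which is the centre of its underside.
- pot_a: Dough pot with noodle hair and a yellow tuft, 77 mm high; loose bystander. Origin: centre of its underside.
- pot_b: Dough pot with noodle hair, 63 mm high; loose bystander. Origin: centre of its underside.
- tin_cutter: Tin petal cutter, 58 x 56 x 23 mm; loose bystander. Origin: centre of its underside.

How it is judged:
By the outcome, as a careful person would: the job done as asked, in the order asked, and still so for the second after the job is handed in, with the robot touching nothing.
It also fails if it takes over 72 s, if anything falls off the work surface, if the arm or the gripper's body presses on something with over 40 N, if the wrist force passes 120 N, or if a joint passes its speed limit or range.

### The arm

A 7-joint arm with a two-finger parallel gripper is mounted at the origin on the work surface; the furniture and walls round the work are solid. World frame = base frame: x ahead of the robot, y to its left, z up, the work surface at z = 0. Lengths are in mm, angles in rad, forces in N, time in s.
With the tool pointing down it reaches from about 400 to 850 mm from the base axis. Payload 10.4 kg.
Tool frame: the origin (TCP) lies midway between the tips of the shut fingers; the grasp point (between the pads) lies 19 mm behind it; z points along the fingers, y is the line along which they close (so a half turn about z gives the same grasp; the last joint's range is limited). The gripper opens to 85 mm and grips with 20 to 120 N. Pads are 22 mm wide; open, the fingers measure 114 mm over their backs; the gripper's body (76 mm by 85 mm) begins 54 mm behind the grasp point. The pads swing forward as they close: fully open they stand 13 mm farther back than shut.
Start: joints at [1.086, 0.332, -0.065, 1.46, 0.022, 1.35, -0.088], TCP at [278.499, -559.544, 231.338] pointing down, gripper open.
Joint ranges: [-2.6, 2.6], [-0.5, 2.12], [-1.47, 1.34], [0.16, 2.42], [-1.27, 4.41], [0.06, 2.06], [-2.6, 2.6]. Speed limits (rad/s): [2.22, 2.22, 2.79, 2.79, 3.14, 3.14, 3.14].

### API

Orientations are given as a unit quaternion [x, y, z, w].
In Python, from rig import env gives the robot as it stands. The module is installed in compiled form; this text tells all that it offers.
- The arm moves only by the tool servo_tool, never from a script. Its argument "plan" is a list that holds one entry, the list of rows, each a list of 5 numbers: the finger opening in mm, from 0 to 85.4, then the shift along the tool's x, y, z in units of 30 mm (1.0 is 30 mm), then the turn about the tool's z in rad. In form: [[[claw, dx, dy, dz, spin], ...]]. A call has 1 to 10 rows; each row is the pose to reach, as a shift and turn from the pose commanded when the call began, along the tool's axes at that moment; what a row does not reach only later rows make up. A row lasts 1/10 s, in which the tool goes at most 50 mm and 8.59 degrees, less where a joint would pass 70% of its speed; a pose out of reach is approached as far as the arm can. A call with a gripper value outside its range is refused whole. The fingers move at their own pace and stop on an object; the grip force is fixed at half the most. Time passes only in rows, so rows that repeat a pose let the fingers close. It gives the time, the measured TCP pose, the force, the opening and the grip force at its end, in the units of the state.
- env.observe(): the state, without advancing time (a new reading comes with each control period).
- env.snapshot(name): name is "side" or "top" or "wrist"; returns (picture, depth): 384x512x3 uint8, blue, green, red; 384x512 float32, mm along the optical axis (not along the pixel's ray), 0 where there is no reading.
- env.calibration(name): a dict with "fov_y" (degrees; the focal length in pixels is half the picture's height over the tangent of half this angle, whatever the lens; pixels are square), "cx", "cy" (the principal point, pixels), "rvec" (rotation vector, rad) and "tvec" (3), from world to camera coordinates, as OpenCV has them. Camera axes: x right, y down, z forward; pixel columns grow to the right and rows downward; lengths in mm; the calibration is good to about 2 mm. The wrist camera is an equidistant fisheye: a pixel r from the principal point sees the ray r / f radians off the axis. A picture is of the moment at which its call begins: read the wrist's pose just before it. calibration takes no time and is no camera call; for the wrist camera it gives the pose at the moment of the call.
- env.close_job(): hands the job in; it is judged then, once.
Trained networks look in the newest picture that a camera, given by its name, has taken for a name from the list of things; names that differ only in an ending like _2 or _b are one class to them, and where a whole thing is asked for, a point or a joint stands for the part that bears it (a point fixed in the world has none). Each returns a list of dicts, best first, with "confidence" (0 to 1); they miss things now and then, are a little off and sometimes report something else, mostly with a low value. They report only what shows in the picture. A call takes as long as a camera call.
- env.silhouettes(camera, query): "region" (384x512 bool, what is visible of it) and "location" ([column, row] in pixels, amid what is visible of it).
- env.tip_of(camera, query): "location" ([column, row] in pixels: a listed point, or the origin of a listed thing).
The state is a dict: "time_s": time; "q": joint angles; "joint_velocities": joint speeds; "joint_efforts": joint torques, N m; "tool_pos": TCP position; "eef_rot": TCP orientation; "contact_force": force on the tool from outside, world axes, zero at the start; "moment": the same for the moment, N m; "opening": finger opening in mm; "finger_force": force on a finger pad.
Only numpy, scipy, OpenCV 4.12 (cv2) and the standard library are available. Lean on these libraries where they do the work, as an engineer would, in place of code of your own. Each camera call takes 0.05 s, during which the arm holds its last target. There are 200 camera calls.

## Working session

There is one attempt and no reset: what is moved stays moved. The work goes in short steps, Python scripts to look and compute and a tool call to move; the robot and the scene stay as the last step left them, time stands still between calls to the robot, and variables do not carry over. Pictures are saved under pics/ and viewed, at most 10 in all, crops included, and the job is handed in when it is done.

Besides the shell and the picture viewer there is one more tool, called after "Request:" in YAML: its name, and indented under it one key for each argument. servo_tool: Moves the arm, as the interface text tells. Its arguments: {"type":"object","properties":{"plan":{"type":"array"}},"required":["plan"]}

```bash
mkdir -p pics
cat > h.py <<'E'
import numpy as np, cv2
from rig import env
from scipy.spatial.transform import Rotation as R
def cam(n):
    c=env.calibration(n); f=192/np.tan(np.radians(c["fov_y"])/2)
    return f,c["cx"],c["cy"],cv2.Rodrigues(np.array(c["rvec"],float))[0],np.array(c["tvec"],float).ravel()
def rays(n,uv):
    f,cx,cy,Rm,t=cam(n); uv=np.atleast_2d(uv).astype(float)
    x=(uv[:,0]-cx)/f; y=(uv[:,1]-cy)/f
    if n=="wrist":
        r=np.hypot(x,y)+1e-9; s=np.tan(r)/r; x=x*s; y=y*s
    return np.c_[x,y,np.ones(len(x))],Rm,t
def pt(n,uv,d):   # depth -> world
    k,Rm,t=rays(n,uv); return (k*np.reshape(d,(-1,1))-t)@Rm
def onz(n,uv,z):  # intersect with plane z
    k,Rm,t=rays(n,uv); o=-Rm.T@t; w=k@Rm; return o+w*((z-o[2])/w[:,2])[:,None]
def st():
    s=env.observe(); print("t",s["time_s"],"p",np.round(s["tool_pos"],1),"q",np.round(s["eef_rot"],4),"F",np.round(s["contact_force"],1),"M",np.round(s["moment"],2),"op",s["opening"],"ff",s["finger_force"]); return s
E
cat > a.py <<'E'
from h import *
s=st(); print(R.from_quat(s["eef_rot"]).as_matrix().round(3), np.round(s["q"],3))
im={}
for n in("top","side"):
    p,d=env.snapshot(n); im[n]=p; cv2.imwrite(f"pics/{n}0.png",p); np.save(n+"d.npy",d); np.save(n+"p.npy",p)
    for q in("key","post","shaft_mouth","key_stand","pot_a","pot_b","tin_cutter"):
        f=env.tip_of(n,q)[:2]
        for r in f:
            u,v=r["location"]; print(n,q,"tip",round(u),round(v),round(r["confidence"],2),onz(n,(u,v),135 if q=="shaft_mouth" else 20 if q=="key" else 0).round(0)[0])
        for r in env.silhouettes(n,q)[:2]:
            m=r["region"]; vs,us=np.nonzero(m&(d>0)); 
            if len(us)<5: continue
            P=pt(n,np.c_[us,vs],d[vs,us]); print("   sil",np.round(r["location"]),round(r["confidence"],2),len(us),np.percentile(P,[2,50,98],axis=0).round(0).tolist())
cv2.imwrite("pics/both.png",cv2.resize(np.hstack([im["top"],im["side"]]),(800,300)))
E
python3 a.py
```

```text
t 0.0 p [ 278.3 -559.2  230.5] q [ 9.735e-01  2.289e-01 -2.000e-04 -7.000e-04] F [-0.2 -0.1  0. ] M [0.02 0.07 0.06] op 85.02183947777536 ff 0.0
[[ 0.895  0.446 -0.001]
 [ 0.446 -0.895  0.001]
 [-0.    -0.001 -1.   ]] [ 1.086  0.333 -0.065  1.461  0.022  1.35  -0.089]
top key tip 227 170 0.33 [517. 513.  20.]
   sil [264. 217.] 0.85 403 [[367.0, 358.0, 2.0], [383.0, 403.0, 187.0], [405.0, 443.0, 191.0]]
top post tip 258 169 0.79 [525. 437.   0.]
   sil [262. 163.] 0.74 1045 [[493.0, 395.0, 9.0], [528.0, 429.0, 55.0], [563.0, 466.0, 137.0]]
top shaft_mouth tip 258 156 0.85 [526. 431. 135.]
   sil [258. 163.] 0.62 1111 [[491.0, 395.0, 1.0], [528.0, 430.0, 49.0], [569.0, 469.0, 137.0]]
top key_stand tip 272 218 0.61 [397. 399.   0.]
   sil [272. 226.] 0.88 458 [[352.0, 370.0, 18.0], [369.0, 397.0, 75.0], [414.0, 429.0, 79.0]]
top pot_a tip 259 121 0.74 [654. 436.   0.]
top pot_a tip 224 167 0.55 [528. 523.  -0.]
   sil [259. 114.] 0.69 362 [[622.0, 405.0, 6.0], [642.0, 429.0, 53.0], [669.0, 457.0, 65.0]]
   sil [223. 166.] 0.57 352 [[504.0, 499.0, -0.0], [524.0, 521.0, 51.0], [551.0, 55
[... 686 characters left out ...]
tip 225 167 0.87 [530. 432. 135.]
   sil [226. 197.] 0.7 1958 [[493.0, 375.0, 1.0], [529.0, 450.0, 78.0], [561.0, 467.0, 135.0]]
side key_stand tip 298 216 0.88 [381. 389.   0.]
   sil [301. 203.] 0.95 1541 [[353.0, 376.0, 3.0], [389.0, 430.0, 46.0], [416.0, 436.0, 76.0]]
   sil [228. 238.] 0.79 740 [[506.0, 507.0, 1.0], [526.0, 539.0, 43.0], [546.0, 550.0, 62.0]]
   sil [228. 238.] 0.79 740 [[506.0, 507.0, 1.0], [526.0, 539.0, 43.0], [546.0, 550.0, 62.0]]
side tin_cutter tip 322 189 0.63 [304. 263.   0.]
   sil [325. 182.] 0.88 411 [[276.0, 190.0, -1.0], [301.0, 268.0, 13.0], [354.0, 395.0, 75.0]]
   sil [300. 202.] 0.51 1619 [[350.0, 306.0, 1.0], [388.0, 430.0, 45.0], [417.0, 436.0, 76.0]]
```

View pics/both.png

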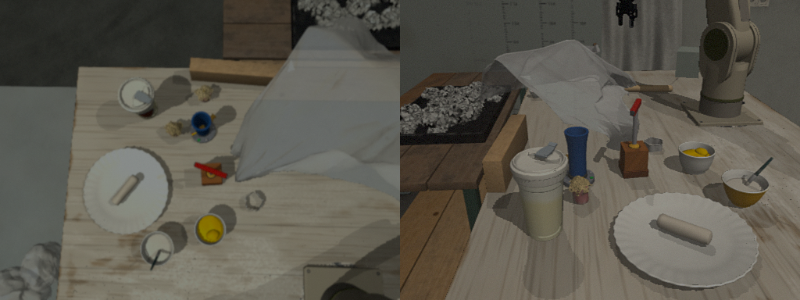

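```bash
cat > b.py <<'E'
from h import *
for n in("top","side"):
    d=np.load(n+"d.npy"); p=np.load(n+"p.npy")
    vs,us=np.nonzero(d>0); P=pt(n,np.c_[us,vs],d[vs,us]); 
    m=(P[:,2]>150)&(P[:,2]<200)&(np.hypot(P[:,0]-385,P[:,1]-403)<75)
    Q=P[m]; print(n,len(Q),Q.min(0).round(),Q.max(0).round())
    T=Q[Q[:,2]>182] 
    if len(T)>8:
        (c,sz,a)=cv2.minAreaRect(T[:,:2].astype(np.float32)); print("bar top",c,sz,a,T[:,2].mean())
        w,V=np.linalg.eigh(np.cov(T[:,:2].T)); print(V[:,1],T.mean(0))
    m=(abs(P[:,2]-75)<4)&(np.hypot(P[:,0]-385,P[:,1]-400)<60); print("stand top",cv2.minAreaRect(P[m][:,:2].astype(np.float32)))
    m=(abs(P[:,2]-135)<4)&(np.hypot(P[:,0]-528,P[:,1]-431)<50); print("mouth",m.sum(),cv2.minEnclosingCircle(P[m][:,:2].astype(np.float32)))
E
python3 b.py
```

```text
top 317 [363. 356. 153.] [405. 445. 192.]
bar top (385.0155334472656, 400.4158020019531) (93.81824493408203, 14.291434288024902) 70.68634033203125 188.038583001975
[0.33768893 0.94125777] [384.51868063 400.05662999 188.038583  ]
stand top ((385.1103210449219, 400.6827392578125), (60.16901779174805, 58.7445068359375), 3.91125750541687)
mouth 228 ((530.1513671875, 431.947509765625), 29.349939346313477)
side 245 [365. 363. 150.] [404. 448. 189.]
bar top (384.8768310546875, 404.8645935058594) (89.48163604736328, 13.433953285217285) 69.94914245605469 186.89940419892173
[0.34956072 0.93691371] [386.58901812 412.01373656 186.8994042 ]
stand top ((384.62091064453125, 401.850341796875), (60.276607513427734, 64.43221282958984), 5.43464469909668)
mouth 218 ((529.2025756835938, 433.90069580078125), 30.229759216308594)
```

The top view shows the red key bar at about (210,170) of the composite, the blue post at (203,124) and pots at (173,128) and (203,93). A translucent sheet reaches towards the key from the right, starting near (235,150). I'll check how high that sheet is before moving.

```bash
cat > c.py <<'E'
from h import *
for n in("top","side"):
    d=np.load(n+"d.npy"); vs,us=np.nonzero(d>0); P=pt(n,np.c_[us,vs],d[vs,us])
    print(n,"rows x 150..900 step 50; cols y 650..-650 step -50, max z")
    for x in range(150,900,50):
        print(x,[int(np.percentile(z,98)) if len(z:=P[(abs(P[:,0]-x)<25)&(abs(P[:,1]-y)<25),2])>2 else -9 for y in range(650,-700,-50)])
p=np.load("topp.npy"); q=np.load("sidep.npy")
cv2.imwrite("pics/c.png",np.hstack([cv2.resize(p[80:380,180:512],(400,361)),cv2.resize(q[80:380,100:432],(400,361))]))
E
python3 c.py
```

```text
top rows x 150..900 step 50; cols y 650..-650 step -50, max z
150 [4, 59, 91, 59, 5, 5, 4, 4, 4, 4, 3, 4, 4, 4, 3, 4, 3, 1, -9, -9, -9, -9, -9, -9, -9, -9, -9]
200 [23, 59, 59, 57, 61, 61, 60, 4, 4, 4, 4, 4, 4, 4, 4, 4, 3, 3, -9, -9, -9, -9, -9, -9, -9, -9, -9]
250 [17, 23, 24, 4, 61, 60, 61, 4, 4, 4, 4, 4, 4, 4, 4, 4, 3, 3, -9, -9, -9, -9, -9, -9, -9, -9, -9]
300 [39, 16, 23, 4, 4, 4, 4, 23, 23, 3, 4, 4, 3, 3, 4, 4, 36, 3, -9, -9, -9, -9, -9, -9, -9, -9, -9]
350 [43, 15, 23, 4, 76, 187, 189, 121, 6, 4, 4, 4, 4, 5, 44, 147, 43, -9, -9, -9, -9, -9, -9, -9, -9, -9, -9]
400 [16, 21, 23, 4, 190, 190, 189, 135, 145, 153, 163, 170, 171, 175, 180, 184, -9, -9, -9, -9, -9, -9, -9, -9, -9, -9, -9]
450 [24, 24, 4, 4, 4, 4, 95, 136, 153, 164, 175, 190, 205, 213, 227, 218, -9, -9, -9, -9, -9, -9, -9, -9, -9, -9, -9]
500 [4, 4, 59, 59, 136, 136, 96, 135, 158, 174, 184, 195, 213, 234, 250, -9, -9, -9, -9, -9, -9, -9, -9, -9, -9, -9, -9]
550 [164, 168, 62, 63, 137, 136, 4, 133, 165, 187, 192, 205, 224, 242, 257, -9, -9, -9, -9, -9, -9, -9, -9, -9, -9, -9, -9]
600 [165, 172, 168, 4, 48, 31, 4, 135, 
[... 1753 characters left out ...]
2, 171, 173, -9, -9, -9, -9, 138, 171, 195, 207, 215, 234, 244, 255, 254, -9, -9, -9, -9, -9, -9, -9, -9, -9, -9, -9]
650 [163, 164, 1, 2, 1, -9, -9, -9, 177, 207, 221, 236, 244, 246, 2, 2, 1, 2, -9, -9, -9, -9, -9, -9, -9, -9, -9]
700 [1, 1, 1, 83, 86, 87, 86, 86, 87, 220, 243, 250, 251, 1, 1, 1, 1, 1, 30, 19, -9, -9, -9, -9, -9, -9, -9]
750 [1, 1, 1, 81, 87, 87, 87, 86, 86, 86, 252, 253, 223, 204, 163, 113, 100, 81, 1, 1, 0, 0, -9, -9, -9, -9, -9]
800 [-9, -9, -9, -9, -9, -9, -26, -26, -26, -26, -25, 222, 217, 201, 163, 109, 70, -26, -26, -25, -27, -26, -27, -30, -44, -9, -9]
850 [-9, -9, -9, -9, -9, -9, -27, -26, -26, -26, 8, 8, 181, 170, 153, 95, 7, 7, 8, 7, -4, -18, -27, -9, -9, -9, -9]
```

View pics/top0.png

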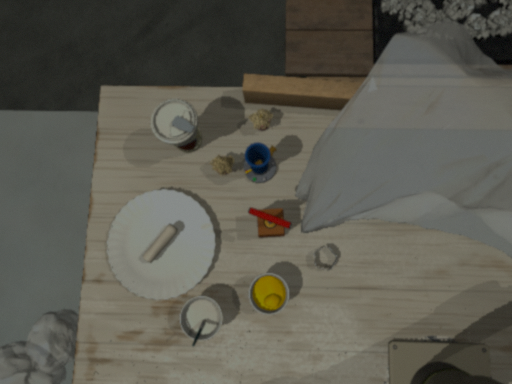

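The sheet is a solid drape up to about 260 mm high between the start pose and the work. I'll go up first, swing over it, then come down.

Request:
servo_tool:
  plan:
    - [[85, 0, 0, -1.5, 0], [85, 0, 0, -3, 0], [85, 0, 0, -4.5, 0], [85, 0, 0, -6, 0], [85, 0, 0, -7.5, 0], [85, 0, 0, -7.5, 0]]

```text
time_s: 2.1
tool_pos: [278.8, -560.2, 463.3]
eef_rot: [0.973, 0.229, 0.001, 0.005]
contact_force: [0.0, -0.7, -0.0]
opening: 84.9
finger_force: 0.0
```

```bash
cat > d.py <<'E'
from h import *
s=st(); print(np.round(s["q"],2))
p,d=env.snapshot("wrist"); cv2.imwrite("pics/w0.png",p)
vs,us=np.nonzero(d>0); P=pt("wrist",np.c_[us,vs],d[vs,us])
for x in range(250,800,50):
    print(x,[int(np.percentile(z,98)) if len(z:=P[(abs(P[:,0]-x)<25)&(abs(P[:,1]-y)<25),2])>2 else -9 for y in range(50,-700,-50)])
E
python3 d.py
```

```text
t 2.1 p [ 278.8 -560.2  463.3] q [0.9735 0.2288 0.0015 0.0048] F [ 0.  -0.7 -0. ] M [ 0.   -0.02  0.05] op 84.90808858152359 ff 0.0
[ 1.07  0.33 -0.05  0.98  0.02  1.82 -0.08]
250 [0, 0, 0, 0, 0, 0, 0, 28, 0, -1, -1, 566, 559, -1, -1]
300 [0, 0, 0, 0, 115, 110, 47, 27, 0, 0, -1, 547, 563, 566, 530]
350 [1, 0, 0, 150, 148, 131, 86, 32, 0, -1, -1, -1, -1, -2, -2]
400 [0, -9, -9, 153, 152, 136, 96, 63, 44, -1, 97, 143, 143, 143, 143]
450 [-9, -9, -9, -9, -9, -9, 85, 72, 63, -1, 124, 139, 134, 133, 139]
500 [-9, -9, -9, -9, -9, -9, -9, -1, -1, -1, 122, 148, 151, 151, 150]
550 [-9, -9, -9, -9, -9, -9, -9, -9, -9, -2, -1, -9, -9, -9, -9]
600 [-9, -9, -9, -9, -9, -9, -9, -9, -9, -9, -9, -9, -2, -2, -2]
650 [-9, -9, -9, -9, -9, -9, -9, -9, -9, -9, -9, -9, -9, -2, -2]
700 [-9, -9, -9, -9, -9, -9, -9, -9, -9, -9, -9, -9, -9, -9, -3]
750 [-9, -9, -9, -9, -9, -9, -9, -9, -9, -9, -9, -9, -9, -9, -9]
```

Request:
servo_tool:
  plan:
    - [[85, 1.3, -1.0, 0, 0], [85, 2.6, -2.0, 0, 0], [85, 3.9, -3.0, 0, 0], [85, 5.2, -4.0, 0, 0], [85, 6.5, -5.0, 0, 0], [85, 7.8, -6.0, 0, 0], [85, 9.1, -7.0, 0, 0], [85, 10.4, -8.0, 0, 0], [85, 11.7, -9.0, 0, 0], [85, 13.0, -10, 0, 0]]

```text
time_s: 3.15
tool_pos: [494.1, -115.2, 455.3]
eef_rot: [0.973, 0.229, -0.001, -0.0]
contact_force: [0.8, -1.4, 1.1]
opening: 85.2
finger_force: 0.0
```

```bash
cat > g.py <<'E'
from h import *
import sys
s=st(); print("q",np.round(s["q"],2)); M=R.from_quat(s["eef_rot"]).as_matrix(); print("xang",np.degrees(np.arctan2(M[1,0],M[0,0])),"tilt z",M[:,2].round(4))
if len(sys.argv)>3:
    g=np.array([float(a) for a in sys.argv[1:4]]); print("units",((g-s["tool_pos"])@M/30).round(3))
E
python3 g.py 385 401 350
```

```text
t 3.15 p [ 494.1 -115.2  455.3] q [ 9.735e-01  2.287e-01 -6.000e-04 -1.000e-04] F [ 0.8 -1.4  1.1] M [-0.06 -0.01  0.03] op 85.15139075509647 ff 0.0
q [ 0.54  0.08 -0.44  1.31  0.03  1.76 -1.  ]
xang 26.445035415551704 tilt z [-1.2e-03 -1.0e-04 -1.0e+00]
units [  4.41  -17.026   3.513]
```

Request:
servo_tool:
  plan:
    - [[85, 0.4, -1.5, 0, -0.1], [85, 0.8, -3, 0, -0.2], [85, 1.2, -4.5, 0, -0.3], [85, 1.6, -6, 0, -0.4], [85, 2, -7.5, 0, -0.5], [85, 2.4, -9, 0, -0.6], [85, 2.8, -10.5, 0, -0.7], [85, 3.2, -12, 0.3, -0.76], [85, 3.6, -13.5, 0.9, -0.76], [85, 4, -15, 1.5, -0.76]]

```text
time_s: 4.15
tool_pos: [400.1, 340.6, 409.9]
eef_rot: [0.819, 0.573, -0.0, 0.0]
contact_force: [2.1, -1.5, -0.5]
opening: 85.4
finger_force: 0.0
```

```bash
python3 g.py 385 401 300
```

```text
t 4.15 p [400.1 340.6 409.9] q [ 8.192e-01  5.735e-01 -1.000e-04  3.000e-04] F [ 2.1 -1.5 -0.5] M [-0.05 -0.13 -0.03] op 85.37037243506468 ff 0.0
q [ 0.    0.17 -0.91  1.35  0.13  1.68 -1.24]
xang 69.98374882373064 tilt z [ 2.e-04 -7.e-04 -1.e+00]
units [ 1.721 -1.162  3.663]
```

Request:
servo_tool:
  plan:
    - [[85, 0.6, -0.4, 0.9, 0], [85, 1.2, -0.8, 1.8, 0], [85, 1.72, -1.16, 2.8, 0], [85, 1.72, -1.16, 3.6, 0], [85, 1.72, -1.16, 3.6, 0], [85, 1.72, -1.16, 3.6, 0]]

```text
time_s: 4.75
tool_pos: [385.9, 399.0, 303.3]
eef_rot: [0.819, 0.573, -0.0, 0.0]
contact_force: [0.3, 0.2, 0.7]
opening: 85.1
finger_force: 0.0
```

```bash
cat > e.py <<'E'
from h import *
p,d=env.snapshot("wrist"); cv2.imwrite("pics/w1.png",p)
vs,us=np.nonzero(d>0); P=pt("wrist",np.c_[us,vs],d[vs,us]); c=p[vs,us].astype(int)
m=(np.hypot(P[:,0]-385,P[:,1]-401)<60)&(P[:,2]>180)&(P[:,2]<196)&(c[:,2]>2*c[:,1])
Q=P[m]; print(len(Q),cv2.minAreaRect(Q[:,:2].astype(np.float32)),Q[:,2].mean())
for n,x,y,zz,r in(("mouth",529.5,432.5,135,33),("stand",385,401,75,55)):
    m=(np.hypot(P[:,0]-x,P[:,1]-y)<r)&(abs(P[:,2]-zz)<5); print(n,m.sum(),cv2.minEnclosingCircle(P[m][:,:2].astype(np.float32)) if m.sum()>3 else 0,P[m][:,2].mean())
print(env.tip_of("wrist","shaft_mouth")[:1])
E
python3 g.py 385 401 161; python3 e.py
```

```text
t 4.75 p [385.9 399.  303.3] q [ 8.192e-01  5.735e-01 -5.000e-04  2.000e-04] F [0.3 0.2 0.7] M [-0.04  0.03  0.  ] op 85.0726111463949 ff 0.0
q [-0.1   0.26 -0.93  1.5   0.21  1.49 -1.39]
xang 69.98630324075899 tilt z [-5.e-04 -9.e-04 -1.e+00]
units [ 0.057 -0.05   4.743]
1187 ((385.6668701171875, 400.947998046875), (86.9200668334961, 11.855242729187012), 70.20220947265625) 188.4570383907515
mouth 963 ((530.9105834960938, 431.7035827636719), 29.88262939453125) 135.16602950593935
stand 1327 ((385.28741455078125, 400.247802734375), 41.73036193847656) 75.60973449483646
[{'location': [368.5, 97.5], 'confidence': 0.68}]
```

View pics/w1.png

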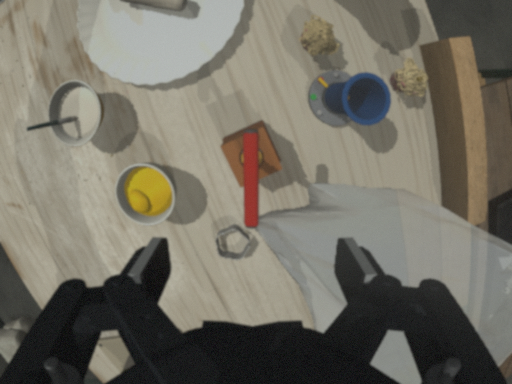

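The wrist view shows the bar at (250,180), centred between the fingers and square to them. The mouth is at (367,98), with the pointer at (325,82) and the green dot at (315,100). These positions agree with the other cameras, so I'm descending to grip.

Request:
servo_tool:
  plan:
    - [[85, 0.04, -0.05, 1.2, 0], [85, 0.04, -0.05, 2.4, 0], [85, 0.04, -0.05, 3.6, 0], [85, 0.04, -0.05, 4.4, 0], [85, 0.04, -0.05, 4.74, 0], [85, 0.04, -0.05, 4.74, 0], [85, 0.04, -0.05, 4.74, 0]]

```text
time_s: 5.55
tool_pos: [385.5, 401.9, 162.8]
eef_rot: [0.819, 0.573, 0.001, -0.0]
contact_force: [0.5, -1.1, 0.7]
opening: 85.0
finger_force: 0.0
```

Request:
servo_tool:
  plan:
    - [[10, 0, 0, 0, 0], [10, 0, 0, 0, 0], [10, 0, 0, 0, 0], [10, 0, 0, 0, 0], [10, 0, 0, 0, 0], [10, 0, 0, 0, 0], [10, 0, 0, 0, 0], [10, 0, 0, 0, 0]]

```text
time_s: 6.35
tool_pos: [385.0, 401.3, 161.4]
eef_rot: [0.819, 0.574, 0.0, 0.0]
contact_force: [0.0, -1.4, 4.5]
opening: 13.1
finger_force: 58.9
```

```bash
python3 g.py 385 401 161
```

```text
t 6.35 p [385.  401.3 161.4] q [8.191e-01 5.736e-01 3.000e-04 0.000e+00] F [ 0.  -1.4  4.5] M [-0.15  0.   -0.03] op 13.057117057047776 ff 58.93698334693909
q [-0.14  0.36 -0.9   1.7   0.3   1.22 -1.46]
xang 70.00368327995568 tilt z [ 5.e-04  2.e-04 -1.e+00]
units [-0.009  0.004  0.012]
```

Request:
servo_tool:
  plan:
    - [[10, 0, 0, -0.3, 0], [10, 0, 0, -0.8, 0], [10, 0, 0, -1.6, 0], [10, 0, 0, -2.4, 0], [10, 0, 0, -3.2, 0], [10, 0, 0, -4, 0], [10, 0, 0, -4.8, 0], [10, 0, 0, -5.0, 0], [10, 0, 0, -5.0, 0]]

```text
time_s: 7.25
tool_pos: [384.9, 401.5, 312.0]
eef_rot: [0.819, 0.574, 0.001, -0.0]
contact_force: [0.7, -0.4, -2.5]
opening: 13.0
finger_force: 58.7
```

```bash
python3 g.py 530 432.3 312
cat > f.py <<'E'
from h import *
s=st()
for n in ("side","top"):
    p,d=env.snapshot(n); np.save(n+"d.npy",d); np.save(n+"p.npy",p)
    vs,us=np.nonzero(d>0); P=pt(n,np.c_[us,vs],d[vs,us]); c=s["tool_pos"]
    for lo,hi in((-140,-115),(-75,-50),(0,40)):
        m=(np.hypot(P[:,0]-c[0],P[:,1]-c[1])<35)&(P[:,2]-c[2]>lo)&(P[:,2]-c[2]<hi); Q=P[m]
        if len(Q)>4: print(n,lo,len(Q),"min",Q.min(0).round(1),"max",Q.max(0).round(1),"mean",Q.mean(0).round(1))
cv2.imwrite("pics/s1.png",cv2.resize(np.load("sidep.npy")[60:260,150:350],(600,600)))
E
python3 f.py
```

```text
t 7.25 p [384.9 401.5 312. ] q [ 8.191e-01  5.736e-01  8.000e-04 -0.000e+00] F [ 0.7 -0.4 -2.5] M [ 0.01 -0.    0.02] op 13.00992975025872 ff 58.707759976387024
q [-0.11  0.26 -0.94  1.48  0.21  1.51 -1.39]
xang 70.00959406254651 tilt z [ 0.0012  0.001  -1.    ]
units [2.619 4.195 0.006]
t 7.25 p [384.9 401.5 312. ] q [ 8.191e-01  5.736e-01  8.000e-04 -0.000e+00] F [ 0.7 -0.4 -2.5] M [ 0.01 -0.    0.02] op 13.00992975025872 ff 58.707759976387024
side -140 196 min [372.3 398.3 172. ] max [398.2 417.2 196.9] mean [386.  411.4 184.8]
side -75 91 min [378.4 400.  237.1] max [390.  409.2 261.7] mean [384.8 405.6 249.8]
side 0 417 min [362.9 373.4 312. ] max [405.8 435.6 351.9] mean [384.7 410.6 334. ]
```

View pics/s1.png

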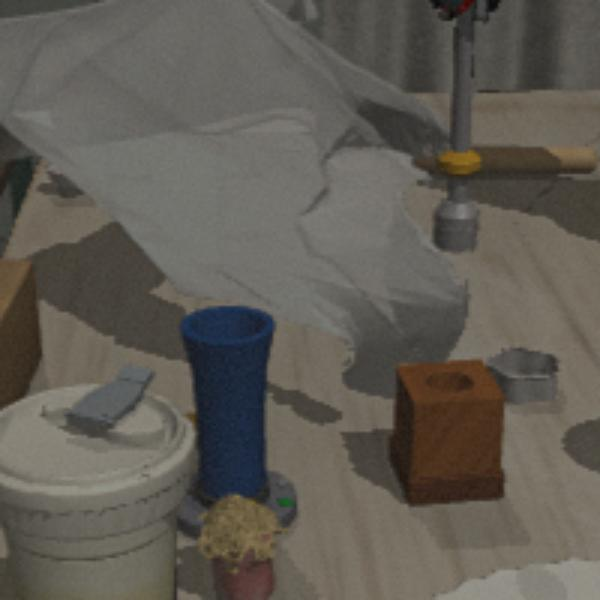

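The key hangs upright from the gripper, with its end at (455,230) in the crop, and is well clear of the stand. Next I carry it over the mouth.

Request:
servo_tool:
  plan:
    - [[10, 0.4, 0.6, 0, 0], [10, 0.9, 1.4, 0, 0], [10, 1.4, 2.2, 0, 0], [10, 1.9, 3.0, 0, 0], [10, 2.3, 3.7, 0, 0], [10, 2.62, 4.2, 0, 0], [10, 2.62, 4.2, 0, 0], [10, 2.62, 4.2, 0, 0]]

```text
time_s: 8.15
tool_pos: [529.5, 432.0, 309.5]
eef_rot: [0.819, 0.574, -0.001, -0.0]
contact_force: [-0.6, 0.2, -2.0]
opening: 13.2
finger_force: 58.7
```

```bash
cat >> f.py <<'E'
    m=(np.hypot(P[:,0]-530,P[:,1]-432)<36)&(abs(P[:,2]-135)<5)
    if m.sum()>4: print("mouth",cv2.minEnclosingCircle(P[m][:,:2].astype(np.float32)))
E
python3 g.py 530 432.3 312; python3 f.py
```

```text
t 8.15 p [529.5 432.  309.5] q [ 8.190e-01  5.738e-01 -1.200e-03 -2.000e-04] F [-0.6  0.2 -2. ] M [ 0.01 -0.01 -0.01] op 13.177350791430031 ff 58.68548512458801
q [-0.25  0.57 -0.84  1.11  0.41  1.62 -1.33]
xang 70.03227537515868 tilt z [-0.0022 -0.0011 -1.    ]
units [ 0.016  0.01  -0.084]  File "f.py", line 10
    m=(np.hypot(P[:,0]-530,P[:,1]-432)<36)&(abs(P[:,2]-135)<5)
IndentationError: unexpected indent
```

That picture was stale: the script failed before saving a new one. The poses agree within 1 mm and the mouth is a wide funnel, so I'll lower the key in monitored steps.

Request:
servo_tool:
  plan:
    - [[10, 0.016, 0.01, 0.4, 0], [10, 0.016, 0.01, 0.8, 0], [10, 0.016, 0.01, 1.2, 0], [10, 0.016, 0.01, 1.6, 0], [10, 0.016, 0.01, 2.0, 0], [10, 0.016, 0.01, 2.3, 0], [10, 0.016, 0.01, 2.3, 0]]

```text
time_s: 8.85
tool_pos: [530.3, 431.7, 240.3]
eef_rot: [0.819, 0.574, -0.001, 0.0]
contact_force: [0.3, 0.3, -2.1]
opening: 12.6
finger_force: 58.6
```

```bash
sed -i '10,11d' f.py;  python3 g.py 530 432.3 211; python3 f.py
```

```text
t 8.85 p [530.3 431.7 240.3] q [ 8.191e-01  5.736e-01 -1.100e-03  2.000e-04] F [ 0.3  0.3 -2.1] M [-0.02  0.05  0.02] op 12.611156933734305 ff 58.5883355140686
q [-0.23  0.59 -0.83  1.23  0.42  1.5  -1.35]
xang 70.00379383356034 tilt z [-0.0016 -0.0016 -1.    ]
units [ 0.017 -0.015  0.978]
t 8.85 p [530.3 431.7 240.3] q [ 8.191e-01  5.736e-01 -1.100e-03  2.000e-04] F [ 0.3  0.3 -2.1] M [-0.02  0.05  0.02] op 12.611156933734305 ff 58.5883355140686
side -140 332 min [504.3 410.9 100.5] max [555.8 462.  125.3] mean [529.4 448.7 114.1]
side -75 82 min [523.1 428.1 165.3] max [535.1 440.5 190.3] mean [529.3 436.3 177.7]
side 0 428 min [508.  416.5 240.4] max [552.4 465.7 280.3] mean [527.8 442.1 263.9]
top -140 85 min [507.3 412.3 100.9] max [550.  451.1 125.3] mean [526.1 428.  116.2]
top -75 17 min [524.  425.6 166.1] max [528.9 436.3 188. ] mean [525.5 430.3 178.4]
top 0 114 min [509.2 398.9 246.7] max [531.1 433.1 278.2] mean [520.  413.2 265.7]
```

View pics/s1.png

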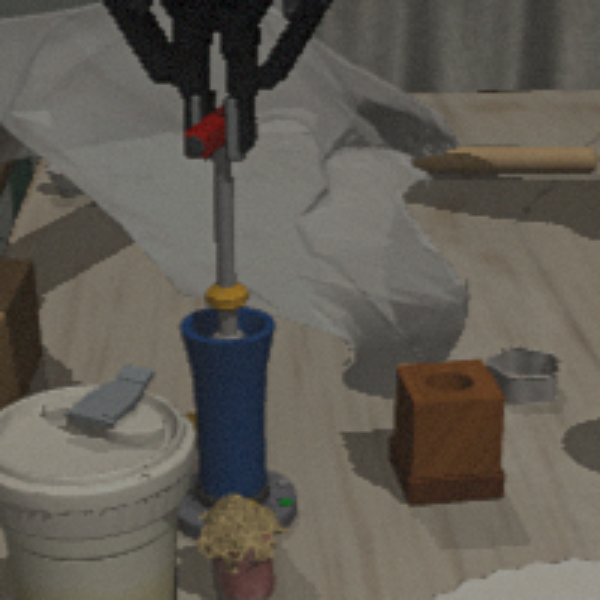

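The key is in the mouth and on the tube's axis, with both near column 227. I'm lowering it into the narrow part.

Request:
servo_tool:
  plan:
    - [[10, 0, 0, 0.2, 0], [10, 0, 0, 0.4, 0], [10, 0, 0, 0.6, 0], [10, 0, 0, 0.8, 0], [10, 0, 0, 0.98, 0], [10, 0, 0, 0.98, 0]]

```text
time_s: 9.55
tool_pos: [530.4, 432.0, 211.6]
eef_rot: [0.819, 0.574, -0.001, 0.0]
contact_force: [0.7, 0.4, -2.4]
opening: 12.9
finger_force: 58.7
```

Request:
servo_tool:
  plan:
    - [[10, 0, 0, 0.1, 0], [10, 0, 0, 0.2, 0], [10, 0, 0, 0.3, 0], [10, 0, 0, 0.4, 0], [10, 0, 0, 0.4, 0]]

```text
time_s: 10.05
tool_pos: [530.5, 432.1, 200.1]
eef_rot: [0.819, 0.574, -0.0, 0.0]
contact_force: [-0.5, -0.2, -1.8]
opening: 13.0
finger_force: 58.7
```

```bash
python3 g.py 530 432.3 186.4
```

```text
t 10.05 p [530.5 432.1 200.1] q [ 8.192e-01  5.736e-01 -3.000e-04  1.000e-04] F [-0.5 -0.2 -1.8] M [-0.01  0.03  0.04] op 13.022812310742871 ff 58.68662238121033
q [-0.22  0.61 -0.82  1.29  0.44  1.42 -1.36]
xang 69.99997522141086 tilt z [-5.e-04 -5.e-04 -1.e+00]
units [ 0.002 -0.018  0.458]
```

Request:
servo_tool:
  plan:
    - [[10, 0, 0, 0.1, 0], [10, 0, 0, 0.2, 0], [10, 0, 0, 0.3, 0], [10, 0, 0, 0.36, 0], [10, 0, 0, 0.4, 0], [10, 0, 0, 0.43, 0], [10, 0, 0, 0.45, 0], [10, 0, 0, 0.45, 0]]

```text
time_s: 10.85
tool_pos: [530.6, 432.3, 187.2]
eef_rot: [0.819, 0.574, -0.0, 0.0]
contact_force: [0.5, 0.2, -1.5]
opening: 13.1
finger_force: 58.7
```

Request:
servo_tool:
  plan:
    - [[10, 0, 0, 0.02, 0], [10, 0, 0, 0.02, 0]]

```text
time_s: 11.05
tool_pos: [530.6, 432.2, 186.6]
eef_rot: [0.819, 0.574, 0.0, 0.0]
contact_force: [0.9, 0.1, -1.9]
opening: 13.3
finger_force: 58.7
```

Request:
servo_tool:
  plan:
    - [[10, 0, 0, 0.02, 0], [10, 0, 0, 0.02, 0]]

```text
time_s: 11.25
tool_pos: [530.7, 432.4, 186.4]
eef_rot: [0.819, 0.574, 0.0, 0.0]
contact_force: [-0.3, -0.3, 0.4]
opening: 13.1
finger_force: 59.1
```

```bash
python3 g.py
```

```text
t 11.25 p [530.7 432.4 186.4] q [8.191e-01 5.736e-01 3.000e-04 0.000e+00] F [-0.3 -0.3  0.4] M [-0.05  0.05  0.02] op 13.13999367519275 ff 59.056373834609985
q [-0.22  0.62 -0.82  1.31  0.44  1.4  -1.36]
xang 70.0048370468436 tilt z [ 5.e-04  3.e-04 -1.e+00]
```

Contact at TCP z about 186.4, exactly the expected resting height. I'll press lightly and search counterclockwise in steps of 0.15 rad, which stays within the fit window.

Request:
servo_tool:
  plan:
    - [[10, 0, 0, 0.03, 0], [10, 0, 0, 0.03, 0]]

```text
time_s: 11.45
tool_pos: [530.8, 432.7, 186.1]
eef_rot: [0.819, 0.574, 0.001, -0.0]
contact_force: [0.1, 0.5, 4.8]
opening: 12.7
finger_force: 59.8
```

Request:
servo_tool:
  plan:
    - [[10, 0, 0, 0, -0.07], [10, 0, 0, 0, -0.14], [10, 0, 0, 0, -0.14]]

```text
time_s: 11.75
tool_pos: [530.8, 432.7, 186.1]
eef_rot: [0.776, 0.63, 0.001, -0.0]
contact_force: [-1.2, 0.1, 5.5]
opening: 13.0
finger_force: 59.8
```

Request:
servo_tool:
  plan:
    - [[10, 0, 0, 0, -0.07], [10, 0, 0, 0, -0.14], [10, 0, 0, 0, -0.14]]

```text
time_s: 12.05
tool_pos: [530.8, 432.8, 186.1]
eef_rot: [0.73, 0.683, 0.001, -0.0]
contact_force: [0.2, -0.3, 5.0]
opening: 12.9
finger_force: 59.7
```

Request:
servo_tool:
  plan:
    - [[10, 0, 0, 0, -0.07], [10, 0, 0, 0, -0.14], [10, 0, 0, 0, -0.14]]

```text
time_s: 12.35
tool_pos: [530.8, 432.8, 186.1]
eef_rot: [0.681, 0.732, 0.001, -0.0]
contact_force: [-0.2, -0.2, 5.5]
opening: 12.9
finger_force: 59.8
```

Request:
servo_tool:
  plan:
    - [[10, 0, 0, 0, -0.07], [10, 0, 0, 0, -0.14], [10, 0, 0, 0, -0.14]]

```text
time_s: 12.65
tool_pos: [530.7, 432.7, 186.0]
eef_rot: [0.628, 0.778, 0.001, -0.0]
contact_force: [0.4, -0.3, 5.6]
opening: 13.0
finger_force: 59.7
```

Request:
servo_tool:
  plan:
    - [[10, 0, 0, 0, -0.07], [10, 0, 0, 0, -0.14], [10, 0, 0, 0, -0.14]]

```text
time_s: 12.95
tool_pos: [530.7, 432.7, 185.8]
eef_rot: [0.573, 0.82, 0.001, -0.0]
contact_force: [-0.4, 1.0, 5.3]
opening: 13.0
finger_force: 59.7
```

Request:
servo_tool:
  plan:
    - [[10, 0, 0, 0, -0.07], [10, 0, 0, 0, -0.14], [10, 0, 0, 0, -0.14]]

```text
time_s: 13.25
tool_pos: [530.6, 432.6, 185.5]
eef_rot: [0.514, 0.857, 0.0, -0.0]
contact_force: [-0.8, 0.9, 4.6]
opening: 13.1
finger_force: 59.6
```

Request:
servo_tool:
  plan:
    - [[10, 0, 0, 0, -0.07], [10, 0, 0, 0, -0.14], [10, 0, 0, 0, -0.14]]

```text
time_s: 13.55
tool_pos: [530.5, 432.0, 184.3]
eef_rot: [0.454, 0.891, -0.001, -0.0]
contact_force: [0.3, 0.5, -2.0]
opening: 12.9
finger_force: 58.7
```

```bash
python3 g.py
```

```text
t 13.55 p [530.5 432.  184.3] q [ 4.538e-01  8.911e-01 -5.000e-04 -2.000e-04] F [ 0.3  0.5 -2. ] M [0.1  0.08 0.03] op 12.936098561639652 ff 58.703380823135376
q [-0.13  0.69 -0.99  1.31  0.56  1.44 -0.45]
xang 126.0306170249718 tilt z [-8.e-04 -8.e-04 -1.e+00]
```

The force fell to the key's own weight and z dropped, so it has found the flats. I'm lowering the remaining 13 mm gently.

Request:
servo_tool:
  plan:
    - [[10, 0, 0, 0.05, 0], [10, 0, 0, 0.1, 0], [10, 0, 0, 0.13, 0], [10, 0, 0, 0.13, 0]]

```text
time_s: 13.95
tool_pos: [530.5, 432.1, 180.8]
eef_rot: [0.453, 0.891, -0.0, -0.0]
contact_force: [-0.3, 0.7, -2.4]
opening: 12.7
finger_force: 58.7
```

Request:
servo_tool:
  plan:
    - [[10, 0, 0, 0.05, 0], [10, 0, 0, 0.1, 0], [10, 0, 0, 0.15, 0], [10, 0, 0, 0.2, 0], [10, 0, 0, 0.25, 0], [10, 0, 0, 0.28, 0], [10, 0, 0, 0.28, 0]]

```text
time_s: 14.65
tool_pos: [530.6, 432.3, 172.6]
eef_rot: [0.453, 0.892, -0.0, 0.0]
contact_force: [-0.8, 1.0, -2.1]
opening: 13.1
finger_force: 58.7
```

Request:
servo_tool:
  plan:
    - [[10, 0, 0, 0.03, 0], [10, 0, 0, 0.03, 0]]

```text
time_s: 14.85
tool_pos: [530.6, 432.3, 171.8]
eef_rot: [0.453, 0.892, -0.0, 0.0]
contact_force: [0.1, 0.2, -2.4]
opening: 12.7
finger_force: 58.7
```

```bash
python3 g.py
```

```text
t 14.85 p [530.6 432.3 171.8] q [ 4.528e-01  8.916e-01 -1.000e-04  0.000e+00] F [ 0.1  0.2 -2.4] M [-0.03  0.22 -0.01] op 12.738033195182496 ff 58.71293663978577
q [-0.13  0.7  -0.99  1.32  0.57  1.42 -0.45]
xang 126.1528659966398 tilt z [-0.e+00 -1.e-04 -1.e+00]
```

Request:
servo_tool:
  plan:
    - [[10, 0, 0, 0.02, 0], [10, 0, 0, 0.04, 0], [10, 0, 0, 0.04, 0]]

```text
time_s: 15.15
tool_pos: [530.7, 432.5, 171.4]
eef_rot: [0.453, 0.892, 0.0, 0.0]
contact_force: [0.5, -0.3, 3.6]
opening: 13.0
finger_force: 59.5
```

```bash
python3 g.py
```

```text
t 15.15 p [530.7 432.5 171.4] q [4.528e-01 8.916e-01 5.000e-04 2.000e-04] F [ 0.5 -0.3  3.6] M [-0.2   0.33  0.03] op 13.047187203879638 ff 59.5385080575943
q [-0.13  0.7  -0.99  1.32  0.57  1.42 -0.46]
xang 126.14995836500165 tilt z [ 8.e-04  6.e-04 -1.e+00]
```

Fully down at TCP z 171.4, which puts the key's end at 30 mm. Turning counterclockwise now, watching the moment.

Request:
servo_tool:
  plan:
    - [[10, 0, 0, -0.02, -0.05], [10, 0, 0, -0.02, -0.1], [10, 0, 0, -0.02, -0.15], [10, 0, 0, -0.02, -0.2], [10, 0, 0, -0.02, -0.25], [10, 0, 0, -0.02, -0.3], [10, 0, 0, -0.02, -0.35], [10, 0, 0, -0.02, -0.4], [10, 0, 0, -0.02, -0.4]]

```text
time_s: 16.05
tool_pos: [530.4, 432.3, 171.4]
eef_rot: [0.266, 0.964, -0.0, -0.0]
contact_force: [-3.0, -1.1, 1.8]
opening: 13.3
finger_force: 59.3
```

```bash
cat > k.py <<'E'
from h import *
import sys
p,d=env.snapshot("wrist"); f,cx,cy,Rm,t=cam("wrist")
def proj(w):
    c=Rm@np.array(w,float)+t; th=np.arctan2(np.hypot(c[0],c[1]),c[2]); a=np.arctan2(c[1],c[0]); return cx+f*th*np.cos(a),cy+f*th*np.sin(a)
ts,_=env.snapshot("top"),0
h=cv2.cvtColor(p,cv2.COLOR_BGR2HSV); print("flange",proj([530.5,432.3,10]))
vs,us=np.nonzero(d>0); P=pt("wrist",np.c_[us,vs],d[vs,us]); H=h[vs,us].astype(int)
r=np.hypot(P[:,0]-530.5,P[:,1]-432.3); m=(r<50)&(P[:,2]<40)&(P[:,2]>-5)&(H[:,1]>110)&(H[:,2]>40)
for nm,lo,hi in(("red",-1,10),("yellow",18,34),("green",45,85)):
    k=m&(H[:,0]>lo)&(H[:,0]<hi); 
    if k.sum()>2: c=np.median(P[k],0); print(nm,k.sum(),c.round(1),"ang",np.degrees(np.arctan2(c[1]-432.3,c[0]-530.5)).round(1))
cv2.imwrite("pics/%s.png"%sys.argv[1],np.hstack([cv2.resize(p,(512,384)),cv2.resize(ts[0][110:210,215:300],(288,384))]))
E
python3 g.py; python3 k.py k1
```

```text
t 16.05 p [530.4 432.3 171.4] q [ 2.663e-01  9.639e-01 -0.000e+00 -2.000e-04] F [-3.  -1.1  1.8] M [-0.29  0.78 -0.11] op 13.282843180973835 ff 59.30445849895477
q [-0.1   0.73 -1.06  1.32  0.62  1.44 -0.08]
xang 149.11388461255464 tilt z [-4.e-04  1.e-04 -1.e+00]
flange (np.float64(252.168361251128), np.float64(170.41087658980587))
red 52 [515.  463.6  13.2] ang 116.3
yellow 89 [510.5 455.4  19.4] ang 131.0
green 37 [496.5 443.7  13.2] ang 161.5
```

View pics/k1.png

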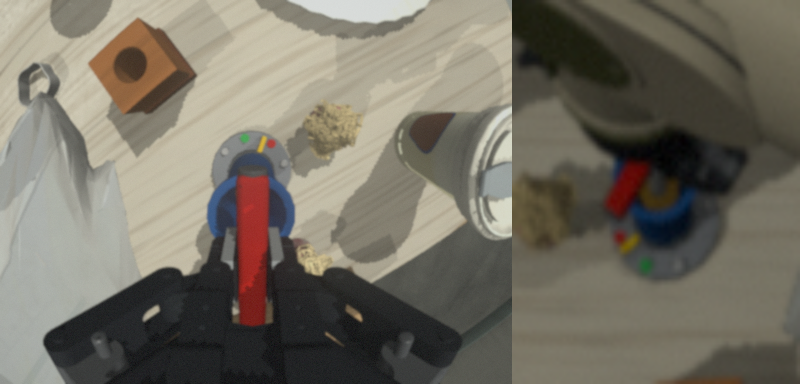

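The wrist view shows the pointer moving off red towards green: yellow at (262,145), red at (271,143), green at (244,139). Measured angles are red 116°, pointer 131° and green 161.5°, so about 30° remain.

Request:
servo_tool:
  plan:
    - [[10, 0, 0, 0, -0.05], [10, 0, 0, 0, -0.1], [10, 0, 0, 0, -0.15], [10, 0, 0, 0, -0.2], [10, 0, 0, 0, -0.25], [10, 0, 0, 0, -0.3], [10, 0, 0, 0, -0.35], [10, 0, 0, 0, -0.4], [10, 0, 0, 0, -0.43], [10, 0, 0, 0, -0.43]]

```text
time_s: 17.15
tool_pos: [530.5, 432.3, 171.4]
eef_rot: [0.055, 0.998, -0.0, -0.0]
contact_force: [-3.3, -1.0, 2.7]
opening: 12.7
finger_force: 59.5
```

```bash
python3 g.py; python3 k.py k2
```

```text
t 17.15 p [530.5 432.3 171.4] q [ 5.510e-02  9.985e-01 -1.000e-04 -0.000e+00] F [-3.3 -1.   2.7] M [-0.5   0.81 -0.16] op 12.708288195874214 ff 59.46366727352142
q [-0.07  0.77 -1.13  1.32  0.68  1.46  0.32]
xang 173.68158440994281 tilt z [-1.e-04 -1.e-04 -1.e+00]
flange (np.float64(252.30171511156632), np.float64(170.25429408024323))
red 53 [515.2 463.6  13.4] ang 116.1
yellow 89 [502.2 444.7  19.2] ang 156.3
green 16 [495.6 442.1  13.3] ang 164.4
```

Request:
servo_tool:
  plan:
    - [[10, 0, 0, 0, -0.03], [10, 0, 0, 0, -0.06], [10, 0, 0, 0, -0.06]]

```text
time_s: 17.55
tool_pos: [530.6, 432.3, 171.4]
eef_rot: [0.024, 1.0, 0.0, 0.0]
contact_force: [-2.6, -1.7, 4.1]
opening: 13.1
finger_force: 59.6
```

```bash
python3 g.py; python3 k.py k3
```

```text
t 17.55 p [530.6 432.3 171.4] q [0.0241 0.9997 0.     0.    ] F [-2.6 -1.7  4.1] M [-0.52  0.91 -0.15] op 13.11583515065899 ff 59.590203166007996
q [-0.06  0.77 -1.14  1.32  0.69  1.47  0.38]
xang 177.23675135350808 tilt z [ 1.e-04  0.e+00 -1.e+00]
flange (np.float64(252.26410303057952), np.float64(170.20829391808664))
red 46 [514.9 463.8  13.3] ang 116.3
yellow 90 [501.2 443.1  19.5] ang 159.8
```

Request:
servo_tool:
  plan:
    - [[10, 0, 0, 0, -0.02], [10, 0, 0, 0, -0.02]]

```text
time_s: 17.85
tool_pos: [530.6, 432.3, 171.4]
eef_rot: [0.014, 1.0, 0.0, 0.0]
contact_force: [-2.3, -2.0, 5.1]
opening: 12.7
finger_force: 59.7
```

```bash
python3 g.py; python3 k.py k4
```

```text
t 17.85 p [530.6 432.3 171.4] q [0.0144 0.9999 0.     0.    ] F [-2.3 -2.   5.1] M [-0.59  0.86 -0.17] op 12.73713908350811 ff 59.67637360095978
q [-0.06  0.77 -1.14  1.32  0.69  1.47  0.4 ]
xang 178.3483356834069 tilt z [ 1.e-04  0.e+00 -1.e+00]
flange (np.float64(252.2703856707522), np.float64(170.19049913638952))
red 52 [515.2 463.4  13.3] ang 116.2
yellow 91 [501.3 442.7  19.5] ang 160.3
```

Request:
servo_tool:
  plan:
    - [[10, 0, 0, -0.01, -0.015], [10, 0, 0, -0.01, -0.015]]

```text
time_s: 18.15
tool_pos: [530.6, 432.2, 171.4]
eef_rot: [0.007, 1.0, -0.0, -0.0]
contact_force: [-3.1, -1.2, 3.4]
opening: 13.3
finger_force: 59.4
```

```bash
python3 g.py; python3 k.py k5
```

```text
t 18.15 p [530.6 432.2 171.4] q [ 7.e-03  1.e+00 -1.e-04 -1.e-04] F [-3.1 -1.2  3.4] M [-0.52  0.8  -0.21] op 13.287600528083129 ff 59.412776827812195
q [-0.06  0.77 -1.14  1.32  0.69  1.47  0.41]
xang 179.19323525117395 tilt z [-1.e-04 -2.e-04 -1.e+00]
flange (np.float64(252.41097186883297), np.float64(170.25568329578795))
red 51 [515.  464.   13.5] ang 116.0
yellow 92 [500.3 442.3  19.5] ang 161.7
```

Request:
servo_tool:
  plan:
    - [[10, 0, 0, 0, -0.015], [10, 0, 0, 0, -0.015]]

```text
time_s: 18.45
tool_pos: [530.6, 432.2, 171.4]
eef_rot: [-0.0, 1.0, -0.0, -0.0]
contact_force: [-2.5, -1.6, 1.4]
opening: 13.1
finger_force: 59.3
```

```bash
python3 g.py; python3 k.py k6
```

```text
t 18.45 p [530.6 432.2 171.4] q [-5.e-04  1.e+00 -1.e-04 -1.e-04] F [-2.5 -1.6  1.4] M [-0.45  0.77 -0.23] op 13.097241187407922 ff 59.3379271030426
q [-0.06  0.78 -1.15  1.32  0.7   1.47  0.42]
xang -179.9446981231037 tilt z [-1.e-04 -2.e-04 -1.e+00]
flange (np.float64(252.41991498655338), np.float64(170.24363703517542))
red 50 [514.6 463.7  13.3] ang 116.9
yellow 90 [500.  441.8  19.6] ang 162.6
```

Request:
servo_tool:
  plan:
    - [[10, 0, 0, 0, -0.015], [10, 0, 0, 0, -0.015]]

```text
time_s: 18.75
tool_pos: [530.6, 432.2, 171.4]
eef_rot: [-0.008, 1.0, -0.0, -0.0]
contact_force: [-1.7, -0.8, 0.8]
opening: 13.1
finger_force: 59.2
```

```bash
python3 g.py; python3 k.py k7
```

```text
t 18.75 p [530.6 432.2 171.4] q [-8.e-03  1.e+00 -1.e-04 -0.e+00] F [-1.7 -0.8  0.8] M [-0.51  0.77 -0.28] op 13.075646229934016 ff 59.22493278980255
q [-0.06  0.78 -1.15  1.32  0.7   1.47  0.44]
xang -179.0863004127738 tilt z [-1.e-04 -3.e-04 -1.e+00]
flange (np.float64(252.4350809670372), np.float64(170.23045080662786))
red 50 [515.1 463.6  13.3] ang 116.2
yellow 90 [500.8 441.5  19.3] ang 162.8
```

Request:
servo_tool:
  plan:
    - [[10, 0, 0, 0, -0.015], [10, 0, 0, 0, -0.015]]

```text
time_s: 19.05
tool_pos: [530.6, 432.2, 171.5]
eef_rot: [-0.015, 1.0, -0.0, -0.0]
contact_force: [-2.5, -1.2, 0.8]
opening: 12.9
finger_force: 59.1
```

```bash
python3 g.py; python3 k.py k8
```

```text
t 19.05 p [530.6 432.2 171.5] q [-1.550e-02  9.999e-01 -1.000e-04 -0.000e+00] F [-2.5 -1.2  0.8] M [-0.52  0.74 -0.36] op 12.889854598044314 ff 59.09514605998993
q [-0.06  0.78 -1.15  1.32  0.7   1.47  0.45]
xang -178.22661961311715 tilt z [-1.e-04 -2.e-04 -1.e+00]
flange (np.float64(252.4346164268105), np.float64(170.22738391070678))
red 51 [514.7 463.5  13.2] ang 116.8
yellow 90 [500.4 441.9  19.4] ang 162.3
```

View pics/k8.png

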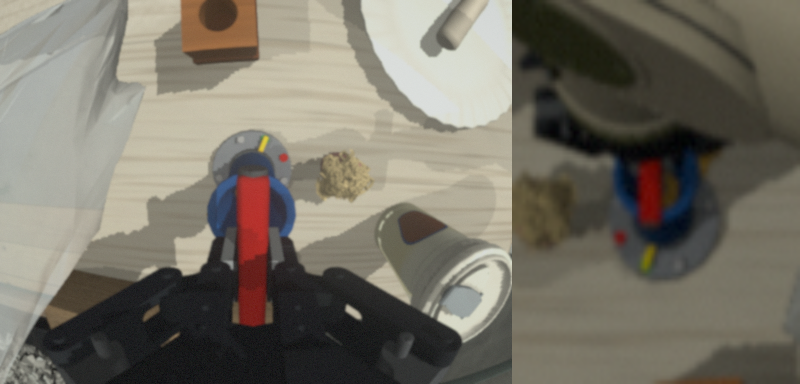

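The pointer has stopped over the green dot at (263,143) and the moment rose to 0.36 N m, so this is the stop, well under the clutch's 0.6. I'll unwind the elastic load a little and let go.

Request:
servo_tool:
  plan:
    - [[10, 0, 0, 0, 0.03], [10, 0, 0, 0, 0.03], [30, 0, 0, 0, 0.03], [45, 0, 0, 0, 0.03], [45, 0, 0, 0, 0.03], [45, 0, 0, 0, 0.03], [45, 0, 0, 0, 0.03]]

```text
time_s: 19.85
tool_pos: [530.7, 432.4, 171.7]
eef_rot: [-0.0, 1.0, 0.0, 0.0]
contact_force: [0.0, -0.5, 0.9]
opening: 45.0
finger_force: 0.0
```

Request:
servo_tool:
  plan:
    - [[45, 0, 0, -0.3, 0], [45, 0, 0, -0.8, 0], [45, 0, 0, -1.6, 0], [45, 0, 0, -2.6, 0], [45, 0, 0, -3.6, 0], [45, 0, 0, -4.6, 0], [45, 0, 0, -5, 0], [45, 0, 0, -5, 0]]

```text
time_s: 20.65
tool_pos: [530.5, 433.1, 324.2]
eef_rot: [-0.0, 1.0, 0.001, 0.001]
contact_force: [-0.4, -0.0, -0.3]
opening: 44.8
finger_force: 0.0
```

```bash
cat >> k.py <<'E'
m=(np.hypot(P[:,0]-530,P[:,1]-432)<60)&(P[:,2]>180)&(P[:,2]<215)&(h[vs,us][:,1]>150)
if m.sum()>4: print("bar",m.sum(),cv2.minAreaRect(P[m][:,:2].astype(np.float32)),"z",np.percentile(P[m][:,2],[5,50,95]))
E
python3 g.py; python3 k.py k9
```

```text
t 20.65 p [530.5 433.1 324.2] q [-2.0e-04  1.0e+00  1.3e-03  1.2e-03] F [-0.4 -0.  -0.3] M [0.02 0.02 0.03] op 44.831174069641065 ff 0.0
q [-0.12  0.69 -1.19  1.07  0.64  1.72  0.49]
xang -179.97407508949615 tilt z [ 0.0024  0.0026 -1.    ]
flange (np.float64(251.75207617990134), np.float64(146.83319699268714))
red 20 [514.5 461.7   9.8] ang 118.6
yellow 20 [495.8 440.9  16.3] ang 166.1
bar 1076 ((529.4054565429688, 430.20550537109375), (12.417752265930176, 86.48149871826172), 86.76762390136719) z [193.2135549  194.37174856 195.49023395]
```

View pics/k9.png

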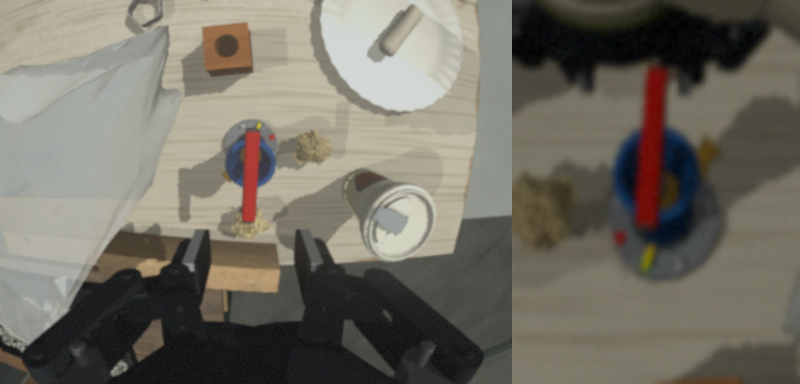

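The key stands upright with its bar at (250,177). Bar height is 194 mm with this view reading 3–4 mm low, so it is fully down. The pointer covers the green dot, the pots and cutter are undisturbed, and the gripper is clear.

```bash
python3 -c "
from rig import env
print(env.close_job())"
```

```text
the job is handed in; nothing more can be done
None
```

The valve is open and the job is handed in: the pointer is at the green mark, the key stands fully down on the stem, the gripper has let go and is clear, and the pots and tin cutter were not touched; the judge's result was not shown.

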